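# Free a watch case from a left-hand clamp

## Task

Get the watch case out of its holding fixture. The clamp's bar nut has a left-hand thread: nudge its bar a little clockwise (seen from above) and pause a moment to feel that it yields, without ever forcing it, then unscrew it until its foot stands clear of the strap, and push the strap back off the case. Then set the case down gently, glass up, in the empty compartment of the wooden tray, and leave everything else where it is.

Things in the scene. Friction and masses are not known exactly. Their poses are not given: they have to be found in the camera images.
- fixture: aluminium base plate, 210 x 120 x 18 mm, fixed to the bench. Origin: at bench height on the axis of the fixed upright stud (10 mm dia., top 88 mm up) in its middle; x runs towards the strap's heel, z up. From x = -20 to +105 mm, guide walls (y = +-19.5 to +-25.5 mm, tops 36 mm up) stand beside the strap, which slides along x on ledges 31 mm above the bench
- pocket (a point): centre of the floor of the fixture's round pocket, 45 mm dia., 4 mm deep, where the case stands; 60 mm from the stud towards the fixture's -x, 14 mm above the bench
- screw (a joint): turn of the left-hand bar nut about the stud, rad: 0 = tight (as found, a hard stop against counter-clockwise), grows as it is turned clockwise seen from above, rising 10 mm per turn; ends at 7.0. Steady friction, about 0.2 N m; it stays where it is left. The foot clears the strap's recess at about 2.3 rad; past 2.6 (nearly half a turn) counts as unscrewed
- tbar: the steel bar nut on the stud: origin on the axis at its foot's underside (37.5 mm above the bench when tight), z up, x along its cross bar. Foot 24 mm dia., hub 20 mm dia., 31 mm tall; the bar, 8 mm thick, 24.5 mm above the origin, reaches 50 mm to both sides, with 13 mm balls on its ends, to be pushed round. When tight the bar stands 70 deg counter-clockwise of the fixture's x axis
- strap: dark steel clamp strap, loose, 148 x 36 x 10 mm, 250 g: origin on its underside at the stud's axis as found, x towards its heel; nose end at x = -53 mm, some 14 mm over the case, heel end at +95 mm. A slot round the stud lets it slide 30 mm towards +x, then stops it. A recess 26 mm square, 4 mm deep, in its top holds the nut's foot and locks the strap until the nut has risen
- strap_pin (a point): top centre of the upright push pin on the strap's heel: 12 mm dia., 20 mm tall above the strap's top (top 61 mm above the bench), 75 mm behind the strap's origin
- case: the steel watch case to be freed: round, 42 mm dia., 16 mm tall, 70 g, four short lugs at x = +-15 to +-26 mm, y = +-9.5 to +-14.5 mm; origin at the centre of its underside, z up through the white glass side. It stands in the fixture's pocket, 12 mm of it above the plate; its round sides towards +-y are free to grasp
- tray: low wooden tray fixed to the bench, 160 x 85 x 9 mm, walls 4 mm, floor 4 mm thick; origin under its centre. A cross wall at x = 0 makes two compartments about 74 x 77 mm, centred at x = -40 and x = +40 mm. The one at +x is empty, the one at -x holds a finished case
- stand: fixed dial stand beside the fixture: base 44 x 44 x 30 mm, column 14 mm dia. with a 22 mm collar and a 36 mm dial on top, 208 mm tall in all; origin under the column. It stands on one or the other side of the fixture, in the way of a gripper that goes round the bar there
- rack: wooden tool rack fixed to the bench, 70 x 130 mm, tools up to 95 mm tall; origin under its centre
- done_case: finished watch case like the other, in the tray's -x compartment; to be left alone
- jar: small amber jar, 40 mm dia., 50 mm tall, beside the fixture; origin under its centre; to be left alone
- bezel: brass ring, 42 mm dia., 5 mm thick, lying on the bench; origin under its centre; to be left alone
- loupe: black eye loupe, 34 mm dia., 30 mm tall; origin under its centre; to be left alone
- driver: screwdriver, 120 mm long, lying on the bench; to be left alone
- oil: oil bottle, 32 mm dia., 85 mm tall; origin under its centre; to be left alone
- spanner: small wrench, 120 mm long, lying on the bench; to be left alone

How it is judged (in metres and radians):
On the way, in this order (a step that is already met when the one before it is completed fails the run):
1. the nut has been nudged a little clockwise and rests there (0.06 to 0.9 rad) (value of joint screw between 0.06 and 0.9 rad and velocity of joint screw below 0.1 rad/s), for 0.3 s.
2. the nut is unscrewed so that its foot is clear of the strap's recess (over 2.4 rad) (value of joint screw above 2.4 rad), for 0.2 s.
3. the strap is pushed back clear of the case (at least 18 mm) (x of strap in the frame of fixture above 0.018 m), for 0.2 s.
At the end, for the whole second after the job is handed in: The case lies flat on the floor of the tray's +x (empty) compartment, glass up, at rest, wholly inside it; the nut is still unscrewed (over 2.4 rad) and the strap still lies level on its ledges, at least 16 mm back (x of case in the frame of tray between 0.018 and 0.062 m and y of case in the frame of tray between -0.025 and 0.025 m and height (world z) of case below 0.008 m and angle between each of case, strap's own z axis and vertical below 0.15 rad and linear speed of case below 0.02 m/s and value of joint screw above 2.4 rad and x of strap in the frame of fixture above 0.016 m and height (world z) of strap above 0.027 m); the robot touches nothing.
It fails at once if the bar nut is forced (pushed with more than 45 N) (contact force between the fingers and tbar above 45 N).
It fails at once if the case is pulled out (raised over 15 mm) while the strap is still over it (height (world z) of case above 0.03 m and x of strap in the frame of fixture below 0.012 m).
It fails at once if the case is dropped (faster than 0.6 m/s less than 60 mm above the bench) (height (world z) of case below 0.06 m and linear speed of case above 0.6 m/s).
It fails at once if another thing is shifted more than 30 mm (the finished case 20 mm) (distance of done_case from where it was at the start of the episode above 0.02 m or distance of any of jar, bezel, loupe, driver, oil, spanner from where it was at the start of the episode above 0.03 m).
It also fails if it takes over 72 s, if anything falls off the work surface, if the arm or the gripper's body presses on something with over 40 N, if the wrist force passes 120 N, or if a joint passes its speed limit or range.

## Robot

A 6-joint arm with a two-finger parallel gripper is mounted at the origin on the work surface. World frame = base frame: x ahead of the robot, y to its left, z up, the work surface at z = 0. Lengths are in m, angles in degrees, forces in N, time in s.
With the tool pointing down it reaches from about 0.4 to 0.825 m from the base axis. Payload 7 kg.
Tool frame: the origin (TCP) lies midway between the tips of the shut fingers; the grasp point (between the pads) lies 19 mm behind it; z points along the fingers, x is the direction in which the jaws open and shut, and the axes are right-handed (so a half turn about z gives the same grasp; the last joint's range is limited). The gripper opens to 88 mm and grips with 3 to 60 N. Pads are 19 mm wide; open, the fingers measure 130 mm over their backs; the gripper's body (78 mm by 193 mm) begins 47 mm behind the grasp point.
Start: joints at [88.069, 20.546, 0.682, 0, -70.136, -16.507], TCP at [0.213, 0.64, 0.227] pointing down, gripper open.
Joint ranges: [-176.03, 176.03], [-82.01, 121.73], [-58.28, 71.71], [-173.87, 95.51], [-174.79, -0.11], [-173.66, 173.66]. Speed limits (degrees/s): [136.94, 136.94, 172.46, 180, 180, 180].

## Interface

Orientations are given as [roll, pitch, yaw] about the fixed x, y, z axes, in that order (R = Rz(yaw) Ry(pitch) Rx(roll)).
In Python, from plant import * gives the robot as it stands. The module is installed in compiled form; this text tells all that it offers.
- The arm moves only by the shell command python3 -m pendant 'ROWS' [OPENING]. ROWS is JSON, a list that holds one entry, the list of rows, each a list of 6 numbers: the shift along the world's x, y, z in mm, then the turn, a rotation vector about the world's x, y, z in degrees. A call has 1 to 10 rows; each row is the pose to reach, as a shift and turn from the pose commanded when the call began; what a row does not reach only later rows make up. A row lasts 1/8 s, in which the tool goes at most 62.5 mm and 10.7 degrees, less where a joint would pass 70% of its speed; a pose out of reach is approached as far as the arm can. A call with a gripper value outside its range is refused whole. OPENING is the closure, from -1 (fully open) to 1 (shut), set as the call begins (- or left out, the last holds). The fingers move at their own pace and stop on an object; the grip force is fixed at half the most. Time passes only in rows, so rows that repeat a pose let the fingers close. It gives the time, the measured TCP pose, the force and the opening at its end, in the units of the state.
- get_obs(): the state, without advancing time (a new reading comes with each control period).
- snapshot(name): name is "scene" or "side" or "wrist"; returns a dict with "pixels" (480x640x3 uint8, red, green, blue), "depth" (480x640 float32, m along the optical axis (not along the pixel's ray), 0 where there is no reading), "fx", "fy", "cx", "cy" (pixels), "pose" (4x4, takes a point from camera to world coordinates); the wrist camera has in their place "tool_from_camera" (4x4, takes a point from camera to tool coordinates, whose origin is the TCP and whose axes are the tool frame's). Camera axes: x right, y down, z forward; pixel columns grow to the right and rows downward; lengths in m; the calibration is good to about 2 mm. A picture is of the moment at which its call begins: read the wrist's pose just before it.
- close_job(): hands the job in, once; it reports no verdict.
The state is a dict: "clock": time; "joint_pos": joint angles; "qvel": joint speeds; "tau": joint torques, N m; "tool_pos": TCP position; "orientation": TCP orientation; "force": force on the tool from outside, world axes, zero at the start; "moment": the same for the moment, N m; "opening": finger opening in m.
Only numpy, scipy, OpenCV 4.12 (cv2) and the standard library are available. Lean on these libraries where they do the work, as an engineer would, in place of code of your own. Each camera call takes 0.05 s, during which the arm holds its last target. There are 200 camera calls.

## Working session

There is one attempt and no reset: what is moved stays moved. The work goes in short steps, Python scripts to look and compute and a shell command to move; the robot and the scene stay as the last step left them, time stands still between calls to the robot, and variables do not carry over. Pictures are saved under pics/ and viewed, about 8 in all and at most 12, crops included, and the job is handed in when it is done.

```bash
mkdir -p pics; cat > h.py <<'E'
from plant import *
import numpy as np, cv2
from scipy.spatial.transform import Rotation as R
def snap(n):
    o=get_obs(); s=snapshot(n)
    if n=="wrist":
        T=np.eye(4); T[:3,:3]=R.from_euler('xyz',o['orientation'],degrees=True).as_matrix(); T[:3,3]=o['tool_pos']
        s['pose']=T@np.array(s['tool_from_camera'])
    s['pose']=np.array(s['pose']); return s
def cloud(s):
    d=s['depth']; v,u=np.mgrid[:480,:640]
    P=np.stack([(u-s['cx'])/s['fx']*d,(v-s['cy'])/s['fy']*d,d],-1)
    W=P@s['pose'][:3,:3].T+s['pose'][:3,3]; W[d==0]=np.nan; return W
def save(s,f): cv2.imwrite('pics/'+f,s['pixels'][...,::-1])
def ray(s,u,v,z):
    r=s['pose'][:3,:3]@np.array([(u-s['cx'])/s['fx'],(v-s['cy'])/s['fy'],1]); c=s['pose'][:3,3]
    return c+r*(z-c[2])/r[2]
E
python3 - <<'E'
from h import *
print(get_obs())
for n in("scene","side","wrist"):
    s=snap(n); save(s,n+'0.png'); np.savez('/tmp/'+n+'0.npz',**s); print(n,s['fx'],s['pose'].round(3).tolist())
E
```

```text
{'clock': 0.0, 'joint_pos': array([ 8.80683053e+01,  2.05938103e+01,  6.33907886e-01, -1.89655252e-02,
       -7.01349995e+01, -1.65069953e+01]), 'qvel': array([ 0.08123197, -0.00206271, -0.00165141, -0.04990086,  0.06477641,
       -0.05496631]), 'tau': array([-9.23747939e-04, -5.82714558e+01,  2.93051273e+01,  6.99724853e+00,
        6.86983185e-03, -1.68769852e-04]), 'tool_pos': array([0.21337276, 0.63988288, 0.22560052]), 'orientation': array([-1.79990127e+02, -9.60565351e-02, -1.08445158e+02]), 'force': array([ 0.80637187, -0.26568328,  0.3472777 ]), 'moment': array([ 0.01241658, -0.02505471,  0.04113311]), 'opening': 0.08771924398192561}
scene 526.561887522044 [[0.243, 0.744, -0.622, 1.195], [0.97, -0.191, 0.15, -0.161], [-0.007, -0.64, -0.769, 0.797], [0.0, 0.0, 0.0, 1.0]]
side 451.0558007380786 [[0.93, -0.297, 0.215, 0.427], [-0.367, -0.731, 0.575, -0.471], [-0.014, -0.614, -0.789, 0.696], [0.0, 0.0, 0.0, 1.0]]
wrist 424.31384633085935 [[-0.317, -0.916, -0.247, 0.28], [-0.948, 0.307, 0.081, 0.618], [0.002, 0.26, -0.966, 0.383], [0.0, 0.0, 0.0, 1.0]]
```

View pics/scene0.png

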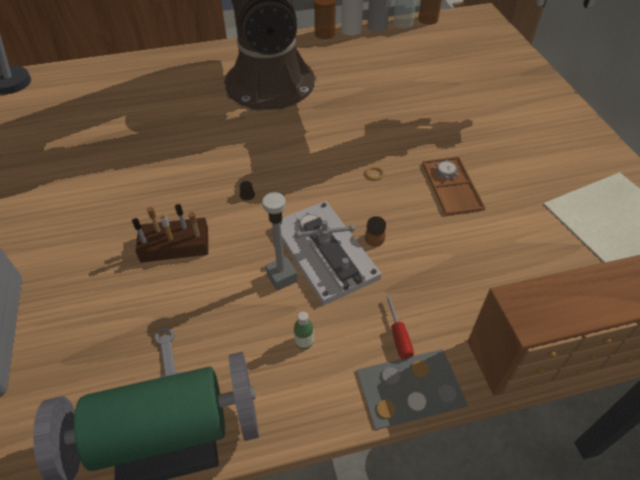

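The scene view shows the fixture at about (328,250), with the stand on its left (278,240), the jar at (376,230) and the tray at (453,186) with its lower compartment empty. I'll zoom in on it in both views.

```bash
python3 - <<'E'
from h import *
a=dict(np.load('/tmp/scene0.npz')); b=dict(np.load('/tmp/side0.npz'))
W=cloud(b)
for n,s in(('scene',a),('side',b)):
    W=cloud(s)
    for nm,lo,hi in(('plate',.0155,.0205),('strap',.039,.043),('walls',.0345,.0375)):
        m=(W[...,2]>lo)&(W[...,2]<hi)&(W[...,0]>.25)&(W[...,0]<.8)&(abs(W[...,1])<.5)
        k,l,st,c=cv2.connectedComponentsWithStats(m.astype(np.uint8))
        for i in np.argsort(-st[1:,4])[:3]+1:
            p=W[l==i][:,:2].astype(np.float32); print(n,nm,st[i],p.mean(0).round(3),[np.round(x,3) for x in cv2.minAreaRect(p)])
u=cv2.resize(a['pixels'][140:320,230:500],(800,533),interpolation=cv2.INTER_CUBIC)
cv2.imwrite('pics/sc1.png',u[...,::-1])
save(b,'sd1.png')
E
```

```text
scene plate [ 280  201  101  100 2734] [ 0.593 -0.007] [array([ 0.586, -0.003]), array([0.213, 0.121]), np.float64(14.158)]
scene plate [437 162  21  16 111] [0.449 0.306] [array([0.447, 0.306]), array([0.04 , 0.041]), np.float64(8.577)]
scene plate [137 251  42   8  75] [ 0.529 -0.309] [array([ 0.529, -0.312]), array([0.076, 0.004]), np.float64(84.338)]
scene strap [311 233  49  47 632] [0.632 0.007] [array([0.624, 0.008]), array([0.115, 0.041]), np.float64(14.01)]
scene strap [303 217  19  14 124] [ 0.545 -0.014] [array([ 0.546, -0.013]), array([0.025, 0.036]), np.float64(11.131)]
scene strap [293 331  20   9  31] [ 0.777 -0.089] [array([ 0.775, -0.09 ]), array([0.032, 0.013]), np.float64(66.45)]
scene walls [ 135  217   71   35 1102] [ 0.502 -0.282] [array([ 0.498, -0.282]), array([0.13 , 0.072]), np.float64(84.255)]
scene walls [308 237  35  50 168] [ 0.633 -0.014] [array([ 0.633, -0.014]), array([0.126, 0.01 ]), np.float64(15.099)]
scene walls [349 256  12  15  33] [0.65  0.037] [array([0.651, 0.036]), array([0.035, 0.005]), np.float64(14.831)]
side plate [ 248  230  104   80 23
[... 321 characters left out ...]
de strap [318 222  32  34 380] [0.628 0.005] [array([0.626, 0.005]), array([0.077, 0.045]), np.float64(13.379)]
side strap [283 244  33  27 263] [ 0.554 -0.013] [array([ 0.557, -0.012]), array([0.05 , 0.038]), np.float64(12.483)]
side strap [289 212  12   7  18] [0.582 0.082] [array([0.582, 0.082]), array([0.025, 0.006]), np.float64(11.676)]
side walls [ 290  368   71  103 3129] [ 0.493 -0.288] [array([ 0.495, -0.284]), array([0.13, 0.07]), np.float64(84.138)]
side walls [320 241  32  19  95] [ 0.624 -0.017] [array([ 0.625, -0.017]), array([0.068, 0.01 ]), np.float64(13.862)]
side walls [310 259   7   6  18] [ 0.578 -0.028] [array([ 0.578, -0.029]), array([0.012, 0.009]), np.float64(18.559)]
```

View pics/sc1.png

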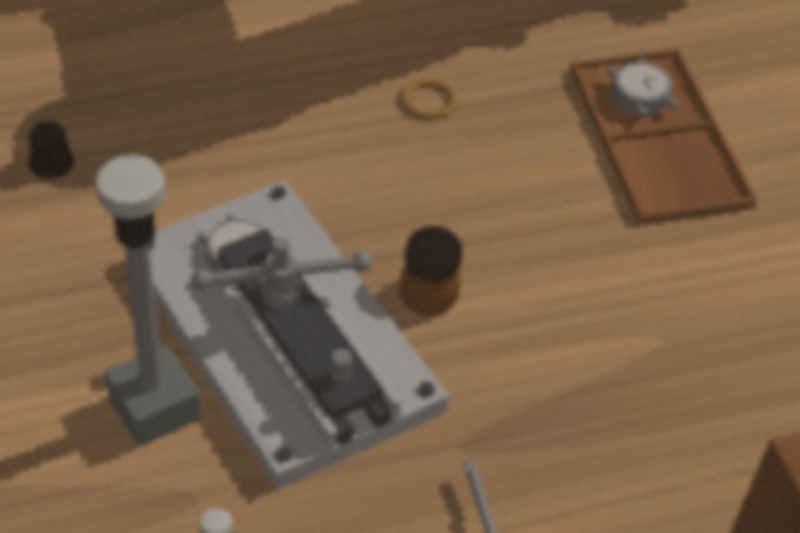

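View pics/sd1.png

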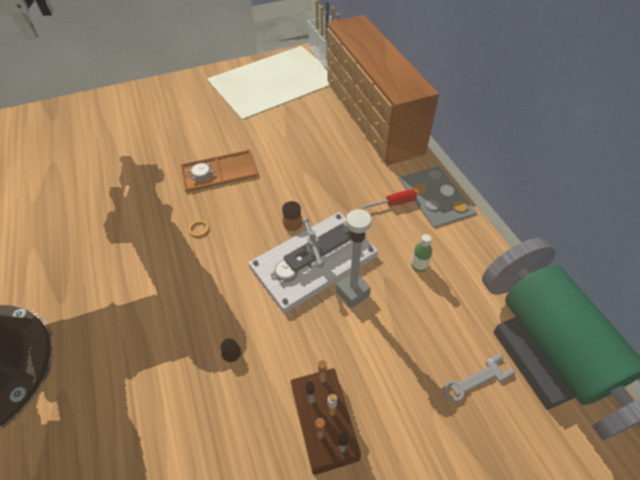

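```bash
python3 - <<'E'
from h import *
th=np.radians(14.1); 
for n in('scene','side'):
    s=dict(np.load(f'/tmp/{n}0.npz')); W=cloud(s); P=s['pixels'].astype(int)
    def sh(nm,lo,hi,x0,x1,y0,y1,extra=None):
        m=(W[...,2]>lo)&(W[...,2]<hi)&(W[...,0]>x0)&(W[...,0]<x1)&(W[...,1]>y0)&(W[...,1]<y1)
        if extra is not None: m&=extra
        k,l,st,c=cv2.connectedComponentsWithStats(m.astype(np.uint8),connectivity=8)
        for i in np.argsort(-st[1:,4])[:2]+1:
            p=W[l==i][:,:2].astype(np.float32); r=cv2.minAreaRect(p); print(n,nm,st[i][4],p.mean(0).round(3),W[l==i][:,2].max().round(3),[np.round(x,3) for x in r])
    sh('stud/top',.073,.095,.54,.64,-.05,.06)
    sh('bar',.05,.09,.54,.62,-.1,.1)
    sh('pin',.055,.066,.62,.72,-.03,.06)
    sh('casetop',.027,.033,.48,.58,-.07,.03)
    sh('stand',.1,.25,.4,.8,-.2,.0)
    sh('standbase',.022,.033,.5,.8,-.2,-.03)
    sh('jar',.045,.056,.4,.75,.05,.2)
    sh('tray',.007,.012,.38,.62,.2,.4)
    sh('donecase',.014,.03,.38,.62,.2,.4)
    sh('oil',.05,.1,.65,.9,-.2,.1)
    sh('loupe',.02,.035,.35,.5,-.3,0)
    sh('rack',.06,.12,.35,.65,-.4,-.2)
    # white case glass by colour
    m=(P.min(-1)>150)
E
```

```text
scene stud/top 48 [ 0.589 -0.004] 0.092 [array([ 0.588, -0.004]), array([0.009, 0.013]), np.float64(54.234)]
scene bar 412 [ 0.589 -0.004] 0.09 [array([ 0.588, -0.004]), array([0.111, 0.02 ]), np.float64(80.013)]
scene bar 82 [0.581 0.092] 0.054 [array([0.581, 0.091]), array([0.036, 0.017]), np.float64(1.156)]
scene pin 38 [0.66  0.015] 0.065 [array([0.659, 0.016]), array([0.011, 0.012]), np.float64(71.325)]
scene casetop 122 [ 0.521 -0.023] 0.033 [array([ 0.521, -0.025]), array([0.032, 0.044]), np.float64(39.192)]
scene casetop 3 [ 0.577 -0.032] 0.03 [array([ 0.577, -0.032]), array([0.003, 0.   ]), np.float64(22.985)]
scene stand 731 [ 0.631 -0.096] 0.211 [array([ 0.627, -0.096]), array([0.035, 0.036]), np.float64(56.534)]
scene standbase 431 [ 0.632 -0.096] 0.033 [array([ 0.627, -0.095]), array([0.045, 0.045]), np.float64(15.773)]
scene standbase 70 [ 0.778 -0.086] 0.033 [array([ 0.775, -0.086]), array([0.032, 0.014]), np.float64(82.939)]
scene jar 254 [0.583 0.098] 0.055 [array([0.581, 0.099]), array([0.037, 0.035]), np.float64(6.412)]
scene tray 449 [0.485 0.304] 0.012 [array([0.
[... 2263 characters left out ...]
2] 0.026 [array([0.439, 0.305]), array([0.051, 0.043]), np.float64(6.531)]
side oil 293 [ 0.76  -0.092] 0.089 [array([ 0.762, -0.091]), array([0.025, 0.028]), np.float64(71.305)]
side oil 90 [ 0.811 -0.193] 0.1 [array([ 0.814, -0.193]), array([0.014, 0.01 ]), np.float64(76.055)]
side loupe 244 [ 0.395 -0.127] 0.034 [array([ 0.395, -0.125]), array([0.026, 0.026]), np.float64(88.487)]
side loupe 21 [ 0.489 -0.021] 0.023 [array([ 0.488, -0.019]), array([0.024, 0.013]), np.float64(81.858)]
side rack 121 [ 0.485 -0.259] 0.099 [array([ 0.485, -0.258]), array([0.012, 0.012]), np.float64(86.672)]
side rack 119 [ 0.506 -0.287] 0.104 [array([ 0.507, -0.286]), array([0.011, 0.011]), np.float64(67.717)]
```

The measurements agree with each other:

| Item | Position (m) | Notes |
|---|---|---|
| Stud | (0.586, -0.0045) | Fixture yaw about 14°; the pin checks at 75 mm |
| Bar | - | Yaw about 84° |
| Stand | (0.626, -0.097) | |
| Jar | (0.580, 0.098) | |
| Empty compartment | about (0.519, 0.302) | |

I'll push the +y ball with shut fingers. The jaws stay along the fixture's x so the body keeps away from the stand.

```bash
python3 -m pendant '[[[34,-60,0,0,0,-6],[67,-121,0,0,0,-12],[101,-182,0,0,0,-18],[135,-243,0,0,0,-24],[168,-303,0,0,0,-30],[202,-364,0,0,0,-36],[236,-425,0,0,0,-42],[270,-486,0,0,0,-48],[303,-546,0,0,0,-54],[337,-607,0,0,0,-57.6]]]' 1; python3 -m pendant '[[[0,0,0,0,0,0],[0,0,0,0,0,0],[0,0,0,0,0,0],[0,0,0,0,0,0]]]'
python3 - <<'E'
from h import *
o=get_obs(); print(o)
s=snap('wrist'); np.savez('/tmp/w1.npz',**s); save(s,'w1.png'); W=cloud(s)
def sh(nm,lo,hi,x0,x1,y0,y1):
    m=(W[...,2]>lo)&(W[...,2]<hi)&(W[...,0]>x0)&(W[...,0]<x1)&(W[...,1]>y0)&(W[...,1]<y1)
    k,l,st,c=cv2.connectedComponentsWithStats(m.astype(np.uint8))
    for i in np.argsort(-st[1:,4])[:2]+1:
        p=W[l==i][:,:2].astype(np.float32); print(nm,st[i],p.mean(0).round(4),np.median(W[l==i][:,2]).round(3),[np.round(x,4) for x in cv2.minAreaRect(p)])
sh('stud',.08,.095,.54,.64,-.05,.06);sh('bar',.054,.09,.54,.63,-.1,.075);sh('pin',.055,.066,.62,.72,-.03,.06);sh('case',.027,.033,.48,.58,-.07,.03)
E
```

```text
clock: 1.4
tool_pos: [0.5175, 0.092, 0.2267]
orientation: [180.0, 0.0, -166.2]
force: [0.4, 0.9, 1.2]
opening: 0.0006
clock: 1.9
tool_pos: [0.5165, 0.0951, 0.2267]
orientation: [180.0, 0.0, -165.9]
force: [0.3, 0.3, -0.1]
opening: 0.0009
{'clock': 1.9, 'joint_pos': array([ 3.18487403e+01,  6.37529476e+00, -1.80823946e+01, -2.85983581e-03,
       -6.55271856e+01, -1.77552637e+01]), 'qvel': array([-0.13587752,  0.07539081,  0.03036263,  0.11923812, -0.06369907,
       -0.00200406]), 'tau': array([-2.33291136e-01, -3.74498141e+01,  2.83501303e+01,  6.77474946e+00,
        8.39716085e-03, -3.49844857e-03]), 'tool_pos': array([0.51649092, 0.09507203, 0.22668973]), 'orientation': array([ 1.79992908e+02,  1.36107022e-02, -1.65907709e+02]), 'force': array([ 0.27548783,  0.33257419, -0.09997865]), 'moment': array([ 0.15981965, -0.02189143, -0.00302946]), 'opening': 0.0009201160657205933}
stud [257  47  17  19 229] [ 0.5849 -0.0035] 0.087 [array([ 0.5851, -0.0038]), array([0.0096, 0.0098]), np.float64(58.5399)]
bar [ 241    0   54  139 2131] [0.585  0.0023] 0.065 [array([0.5856, 0.0031]), array([0.0985, 0.02  ]), np.float64(88.5469)]
pin [157  53  19  18 269] [0.6572 0.0145] 0.06 [array([0.6578, 0.0144]), array([0.0116, 0.0116]), np.float64(56.5586)]
case [ 339   39   40   56 1636] [ 0.5222 -0.0198] 0.029 [array([ 0.521 , -0.0193]), array([0.0291, 0.0412]), np.float64(8.5066)]
case [286  91   6   1   6] [0.5717 0.0113] 0.028 [array([0.5717, 0.0112]), array([0.004 , 0.0001]), np.float64(13.9294)]
```

View pics/w1.png

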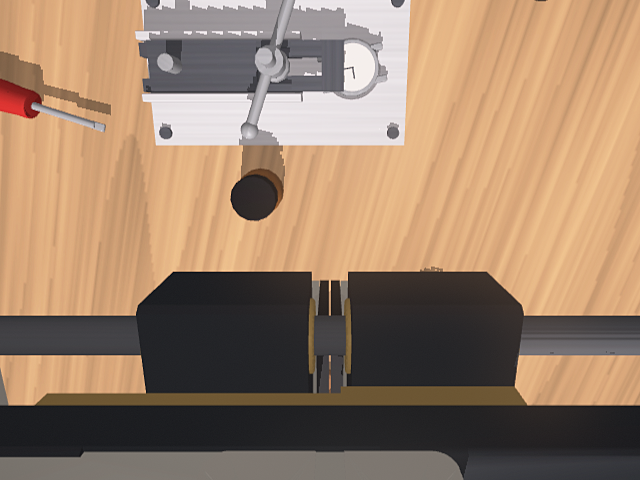

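The wrist view confirms it: stud (267,60), ball (249,131), jar (254,197) clear of the ball's sweep, and case at (352,68). Next, the standoff behind the +y ball, then down.

```bash
python3 -m pendant '[[[17,-31,0,0,0,0],[33,-62,0,0,0,0],[33,-62,-40,0,0,0],[33,-62,-80,0,0,0],[33,-62,-120,0,0,0],[33,-62,-150,0,0,0],[33,-62,-169,0,0,0],[33,-62,-169,0,0,0],[33,-62,-169,0,0,0]]]'
python3 - <<'E'
from h import *
s=snap('wrist'); save(s,'w2.png'); print(get_obs()['tool_pos'])
E
```

```text
clock: 3.08
tool_pos: [0.5504, 0.0325, 0.0584]
orientation: [-180.0, 0.1, -166.0]
force: [-0.4, -0.2, 0.2]
opening: 0.0005
[0.55059589 0.03246768 0.0586736 ]
```

View pics/w2.png

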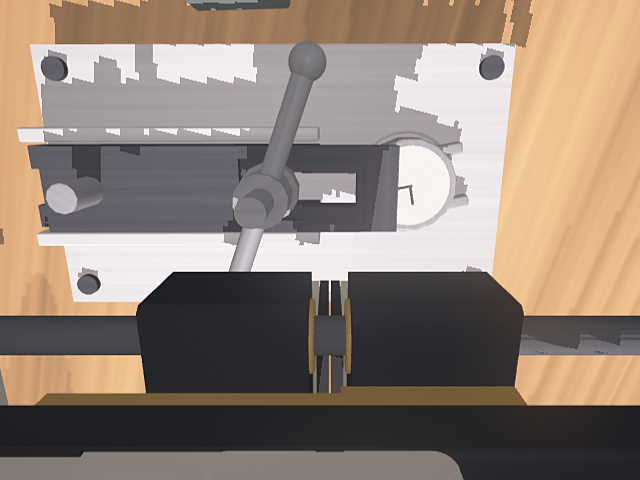

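```bash
python3 -m pendant '[[[0,0,-2,0,0,0],[2,0,-2,0,0,0],[4,0,-2,0,0,0],[6,0,-2,0,0,0],[8,0,-2,0,0,0],[10,0,-2,0,0,0],[12,0,-2,0,0,0]]]'; python3 -m pendant '[[[1.5,0,0,0,0,0],[3,0,0,0,0,0],[4.5,0,0,0,0,0]]]'
cat > bar.py <<'E'
from h import *
import sys
s=snap('wrist'); W=cloud(s); o=get_obs(); print(o['tool_pos'].round(4),o['force'].round(1))
if len(sys.argv)>1: save(s,sys.argv[1])
d=np.hypot(W[...,0]-.5855,W[...,1]+.0038)
v,u=np.mgrid[:480,:640]
P=s['pixels'].astype(int); m=(W[...,2]>.053)&(W[...,2]<.075)&(d>.016)&(d<.056)&(v<268)
k,l,st,c=cv2.connectedComponentsWithStats(m.astype(np.uint8))
for i in range(1,k):
    if st[i,4]>60:
        p=W[l==i]; q=p[:,:2]-[.5855,-.0038]; a=np.degrees(np.arctan2(q[:,1].mean(),q[:,0].mean())); print(st[i,4],'ang',a.round(1),'z',np.median(p[:,2]).round(4),'r',np.hypot(*q.T).min().round(3),np.hypot(*q.T).max().round(3))
E
python3 bar.py
```

```text
clock: 4.0
tool_pos: [0.562, 0.0319, 0.0555]
orientation: [-180.0, -0.0, -166.0]
force: [-0.0, -0.4, 0.5]
opening: 0.0003
clock: 4.38
tool_pos: [0.5662, 0.0318, 0.0555]
orientation: [-180.0, -0.0, -166.0]
force: [-1.5, -0.8, -0.2]
opening: 0.0009
[0.5662 0.0318 0.0554] [-1.1  0.1 -0.2]
3165 ang -95.9 z 0.0651 r 0.016 0.056
333 ang 83.2 z 0.0646 r 0.016 0.024
```

```bash
python3 -m pendant '[[[1.5,0,0,0,0,0],[3,0,0,0,0,0],[4.5,0,0,0,0,0],[6,0,0,0,0,0]]]'; python3 bar.py;  python3 -m pendant '[[[1.5,0,0,0,0,0],[3,0,0,0,0,0],[4.5,0,0,0,0,0],[6,0,0,0,0,0]]]';python3 bar.py
```

```text
clock: 4.92
tool_pos: [0.5707, 0.0316, 0.0553]
orientation: [180.0, -0.2, -166.1]
force: [-6.7, 1.7, 5.0]
opening: -0.0001
[0.5708 0.0316 0.0553] [-5.9  1.3  4.1]
3125 ang -102.9 z 0.0653 r 0.016 0.056
315 ang 75.0 z 0.0649 r 0.016 0.024
clock: 5.48
tool_pos: [0.5764, 0.0313, 0.0552]
orientation: [-180.0, -0.2, -166.1]
force: [-6.9, 0.5, 3.5]
opening: 0.0003
[0.5765 0.0313 0.0552] [-6.6 -0.2  4. ]
3073 ang -113.3 z 0.0656 r 0.016 0.056
353 ang 63.1 z 0.0651 r 0.016 0.026
```

The bar has turned about 0.35 rad and yields at roughly 7 N. I'll pause, then continue along the arc.

```bash
python3 -m pendant '[[[0,0,0,0,0,0],[0,0,0,0,0,0],[0,0,0,0,0,0],[0,0,0,0,0,0],[0,0,0,0,0,0],[0,0,0,0,0,0]]]'; python3 bar.py; python3 -m pendant '[[[4.5,2.5,0,0,0,0],[9,5,0,0,0,0],[14,4.5,0.4,0,0,0],[19,3.5,0.6,0,0,0],[24,2,0.8,0,0,0],[29,-0.5,1,0,0,0],[33,-4,1.2,0,0,0],[37,-7,1.5,0,0,0]]]'; python3 bar.py
```

```text
clock: 6.28
tool_pos: [0.5765, 0.0313, 0.0552]
orientation: [-180.0, -0.2, -166.1]
force: [-6.8, 0.6, 2.7]
opening: 0.0007
[0.5765 0.0313 0.0552] [-5.8 -0.5  3.9]
3082 ang -113.6 z 0.0656 r 0.016 0.056
366 ang 63.0 z 0.065 r 0.016 0.026
clock: 7.32
tool_pos: [0.611, 0.0236, 0.0553]
orientation: [180.0, -0.5, -166.1]
force: [-8.5, 1.0, -0.2]
opening: 0.0006
[0.6125 0.0238 0.0556] [-3.2  1.5 -0.4]
2584 ang -160.0 z 0.0669 r 0.016 0.056
1060 ang 13.0 z 0.0657 r 0.016 0.056
```

```bash
python3 -m pendant '[[[3,-4,0.4,0,0,0],[6,-8,0.8,0,0,0],[8.5,-12,1.2,0,0,0],[10.5,-16,1.6,0,0,0],[11.5,-20,2,0,0,0],[12,-23,2,0,0,0],[12,-23,2,0,0,0]]]'; python3 bar.py w3.png
```

```text
clock: 8.25
tool_pos: [0.6284, 0.0027, 0.0594]
orientation: [180.0, 0.1, -166.0]
force: [-2.1, 5.7, 0.6]
opening: 0.0003
[0.6284 0.0027 0.0594] [-1.5  5.1  0.1]
1208 ang -21.5 z 0.0684 r 0.033 0.056
```

View pics/w3.png

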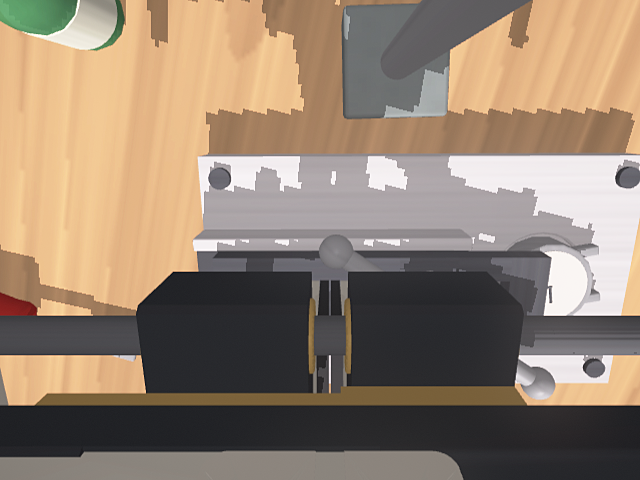

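The bar is at about -20° (104° turned), and the dial stand is close to the top of the frame, so I'll go no further on this side. I'll lift over the stud and continue on the other ball, which is at about (535,380) on the robot side.

```bash
python3 -m pendant '[[[0,6,0,0,0,0],[0,6,25,0,0,0],[0,6,50,0,0,0],[-30,0,50,0,0,0],[-60,-12,50,0,0,0],[-85,-21,50,0,0,0],[-85,-21,50,0,0,0],[-85,-21,25,0,0,0],[-85,-21,0,0,0,0],[-85,-21,0,0,0,0]]]'; python3 bar.py; python3 -m pendant '[[[0,3,0,0,0,0],[0,6,0,0,0,0],[0,9,0.3,0,0,0],[0,12,0.5,0,0,0],[1,15,0.8,0,0,0],[2,18,1,0,0,0],[2,18,1,0,0,0]]]'; python3 bar.py
```

```text
clock: 9.55
tool_pos: [0.542, -0.0193, 0.0577]
orientation: [-180.0, -0.2, -166.0]
force: [0.1, 0.4, -0.1]
opening: 0.0004
[ 0.5428 -0.0191  0.0589] [0.4 0.3 0.4]
1262 ang -23.1 z 0.068 r 0.034 0.056
clock: 10.48
tool_pos: [0.5436, -0.0019, 0.06]
orientation: [-180.0, -0.1, -166.0]
force: [-0.9, -4.9, 0.4]
opening: 0.0003
[ 0.5436 -0.0018  0.06  ] [-0.9 -5.2  0. ]
2847 ang -34.2 z 0.0681 r 0.016 0.056
```

```bash
python3 -m pendant '[[[1,4,0.3,0,0,0],[2,8,0.6,0,0,0],[3.5,12,0.9,0,0,0],[6,16,1.2,0,0,0],[8.5,20,1.4,0,0,0],[11.5,24,1.6,0,0,0],[15,28,1.8,0,0,0],[18.5,31,2,0,0,0],[22,33,2,0,0,0],[22,33,2,0,0,0]]]'; python3 bar.py
```

```text
clock: 11.78
tool_pos: [0.5639, 0.0309, 0.0613]
orientation: [-180.0, -0.3, -166.1]
force: [-5.5, -2.5, 2.0]
opening: 0.0005
[0.5639 0.0309 0.0614] [-4.5 -3.7  1.8]
3140 ang -90.2 z 0.0699 r 0.016 0.056
293 ang 89.7 z 0.0695 r 0.016 0.023
```

The bar has turned about 3.0 rad, and its 4.8 mm rise agrees. Next is the strap pin.

```bash
python3 -m pendant '[[[-8,0,0,0,0,0],[-8,0,25,0,0,0],[-8,0,50,0,0,0],[20,-10,50,0,0,0],[45,-20,50,0,0,0],[62.5,-24.5,50,0,0,0],[62.5,-24.5,50,0,0,0],[62.5,-24.5,20,0,0,0],[62.5,-24.5,-11,0,0,0],[62.5,-24.5,-11,0,0,0]]]'; python3 -m pendant '[[[3,0.7,0,0,0,0],[6,1.5,0,0,0,0],[9,2.2,0,0,0,0],[12,3,0,0,0,0],[15,3.7,0,0,0,0],[18,4.5,0,0,0,0]]]'
cat > pin.py <<'E'
from h import *
import sys
for n in('scene','side'):
    s=snap(n); W=cloud(s); 
    q=W[...,:2]-np.array([.5855,-.0038]); c,sn=np.cos(np.radians(14.1)),np.sin(np.radians(14.1))
    fx=q[...,0]*c+q[...,1]*sn; fy=-q[...,0]*sn+q[...,1]*c
    m=(W[...,2]>.036)&(W[...,2]<.046)&(fx>50)
    m=(W[...,2]>.038)&(W[...,2]<.045)&(abs(fy)<.014)&(fx>-.07)&(fx<.15)
    mp=(W[...,2]>.0575)&(W[...,2]<.066)&(abs(fy)<.008)&(fx>.06)&(fx<.12)
    print(n,'strap x range',np.percentile(fx[m],[1,99]).round(4),'pin',mp.sum(),np.median(fx[mp]).round(4))
    if len(sys.argv)>1: save(s,n+sys.argv[1])
E
python3 pin.py; python3 bar.py
```

```text
clock: 13.08
tool_pos: [0.6265, 0.0074, 0.0491]
orientation: [180.0, -0.3, -166.0]
force: [-1.3, -0.0, 0.5]
opening: 0.0003
clock: 13.82
tool_pos: [0.6469, 0.0118, 0.0511]
orientation: [-180.0, -0.0, -166.0]
force: [-2.5, -1.1, 2.0]
opening: 0.0005
scene strap x range [-0.0409  0.1076] pin 12 0.0807
side strap x range [-0.0428  0.0756] pin 0 nan
[0.6472 0.012  0.0509] [-0.4 -0.5 -0.6]
2967 ang -87.5 z 0.0697 r 0.02 0.056
  return _methods._mean(a, axis=axis, dtype=dtype,
  ret = ret.dtype.type(ret / rcount)
```

```bash
python3 -m pendant '[[[3,0.7,0,0,0,0],[6,1.5,0,0,0,0],[9,2.2,0,0,0,0],[11,2.7,0,0,0,0],[12.5,3.1,0,0,0,0],[12.5,3.1,0,0,0,0],[12.5,3.1,0,0,0,0]]]'; python3 -m pendant '[[[-8,-2,0,0,0,0],[-8,-2,25,0,0,0],[-8,-2,60,0,0,0],[-30,-7,90,0,0,0]]]'; python3 pin.py 2>/dev/null; python3 bar.py
```

```text
clock: 14.85
tool_pos: [0.6595, 0.0151, 0.0511]
orientation: [180.0, 0.0, -166.0]
force: [-0.1, -0.2, -0.4]
opening: 0.0005
clock: 15.35
tool_pos: [0.6299, 0.0081, 0.1421]
orientation: [-180.0, 0.1, -166.0]
force: [0.5, 0.2, 0.2]
opening: 0.0008
scene strap x range [-0.0161  0.1199] pin 40 0.1007
side strap x range [-0.03    0.0795] pin 0 nan
[0.6296 0.0081 0.1435] [ 0.6  0.3 -0.8]
1180 ang -88.7 z 0.0698 r 0.016 0.056
```

The strap is back about 25 mm. Next I'll go above the case, turn the jaws to the fixture's y and open them.

```bash
python3 -m pendant '[[[-20,-5,50,0,0,0],[-60,-16,50,0,0,8],[-102.5,-26.5,50,0,0,18],[-102.5,-26.5,50,0,0,28],[-102.5,-26.5,50,0,0,38],[-102.5,-26.5,50,0,0,48],[-102.5,-26.5,50,0,0,58],[-102.5,-26.5,50,0,0,68],[-102.5,-26.5,50,0,0,79],[-102.5,-26.5,50,0,0,90]]]' -0.5;python3 -m pendant '[[[0,0,0,0,0,0],[0,0,0,0,0,0]]]'
python3 - <<'E'
from h import *
o=get_obs(); s=snap('wrist'); save(s,'w4.png'); W=cloud(s)
m=(W[...,2]>.026)&(W[...,2]<.033)&(np.hypot(W[...,0]-.527,W[...,1]+.018)<.03)
print(o['tool_pos'],o['orientation'],m.sum(),cv2.minEnclosingCircle(W[m][:,:2].astype(np.float32)),[np.round(x,4) for x in cv2.minAreaRect(W[m][:,:2].astype(np.float32))],np.median(W[m][:,2]))
E
```

```text
clock: 16.75
tool_pos: [0.5265, -0.0185, 0.1901]
orientation: [179.9, 0.0, -76.2]
force: [-0.0, 0.7, 0.1]
opening: 0.0659
clock: 17.0
tool_pos: [0.5267, -0.0185, 0.1906]
orientation: [180.0, 0.0, -76.8]
force: [0.1, 0.5, 0.2]
opening: 0.0656
[ 0.52671064 -0.01850303  0.19063577] [ 1.79970276e+02  1.19580953e-03 -7.67933326e+01] 2264 ((0.5278511643409729, -0.01789674535393715), 0.028237493708729744) [array([ 0.5286, -0.0176]), array([0.0493, 0.0416]), np.float64(20.283)] 0.02922508213099073
```

View pics/w4.png

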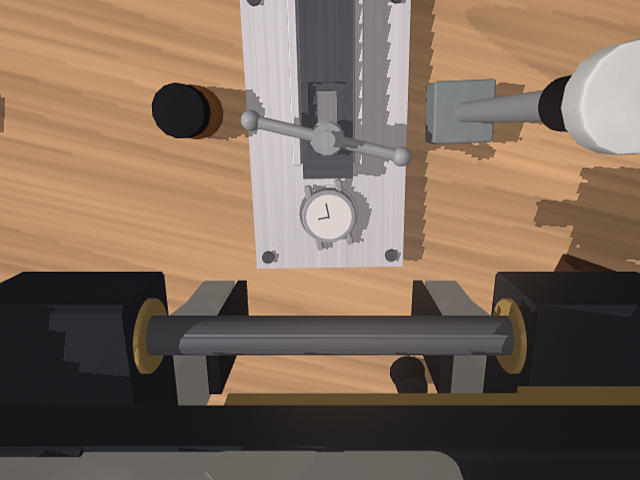

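The case at (328,215) lies free of the strap at (.528, -.018), and the bar is across. I'll descend and grip.

```bash
python3 -m pendant '[[[1,0.5,-50,0,0,0],[1,0.5,-100,0,0,0],[1,0.5,-135,0,0,0],[1,0.5,-155,0,0,0],[1,0.5,-168,0,0,0],[1,0.5,-168,0,0,0],[1,0.5,-168,0,0,0]]]'; python3 -m pendant '[[[0,0,0,0,0,0],[0,0,0,0,0,0],[0,0,0,0,0,0],[0,0,0,0,0,0],[0,0,0,0,0,0],[0,0,0,0,0,0]]]' 1
```

```text
clock: 17.92
tool_pos: [0.5285, -0.0178, 0.0239]
orientation: [-179.9, -0.0, -76.6]
force: [1.2, -1.1, 0.7]
opening: 0.0655
clock: 18.68
tool_pos: [0.5281, -0.018, 0.0234]
orientation: [-180.0, -0.0, -76.5]
force: [-1.0, -0.6, 4.5]
opening: 0.0403
```

```bash
python3 -m pendant '[[[0,0,8,0,0,0],[0,0,20,0,0,0],[0,0,45,0,0,0],[0,0,75,0,0,0],[0,0,100,0,0,0],[0,0,100,0,0,0]]]'; python3 -m pendant '[[[-1,25,0,0,0,-2],[-2,60,0,0,0,-4],[-3,100,0,0,0,-6],[-4,140,0,0,0,-8],[-5,180,0,0,0,-10],[-6,220,0,0,0,-12],[-7,260,0,0,0,-14],[-8,295,0,0,0,-16],[-9,320,0,0,0,-18],[-9,320,0,0,0,-18]]]'; python3 -m pendant '[[[0,0,0,0,0,0],[0,0,0,0,0,0]]]'
python3 - <<'E'
from h import *
s=snap('wrist'); save(s,'w5.png')
for n in('scene','side'):
    s=snap(n); W=cloud(s)
    m=(W[...,2]>.0065)&(W[...,2]<.012)&(W[...,0]>.38)&(W[...,0]<.62)&(W[...,1]>.2)&(W[...,1]<.4)
    print(n,m.sum(),cv2.minAreaRect(W[m][:,:2].astype(np.float32)))
    m=(W[...,2]>.06)&(W[...,2]<.2)&(W[...,0]>.45)&(W[...,0]<.6)&(W[...,1]>.2)&(W[...,1]<.4)&(s['pixels'].min(-1)>170); print(m.sum())
E
```

```text
clock: 19.42
tool_pos: [0.5293, -0.0177, 0.1258]
orientation: [-179.7, 0.0, -76.5]
force: [-0.3, 0.4, -0.2]
opening: 0.0405
clock: 20.68
tool_pos: [0.5184, 0.3033, 0.1223]
orientation: [180.0, -0.0, -94.5]
force: [0.8, -0.6, -0.5]
opening: 0.0407
clock: 20.92
tool_pos: [0.5187, 0.3011, 0.123]
orientation: [180.0, -0.0, -94.6]
force: [0.1, -0.1, -0.1]
opening: 0.0403
scene 689 ((0.479910671710968, 0.3052428066730499), (0.08730187267065048, 0.16478809714317322), 86.57763671875)
0
side 758 ((0.47792941331863403, 0.30427974462509155), (0.08868617564439774, 0.15994606912136078), 85.5165786743164)
2
```

View pics/w5.png

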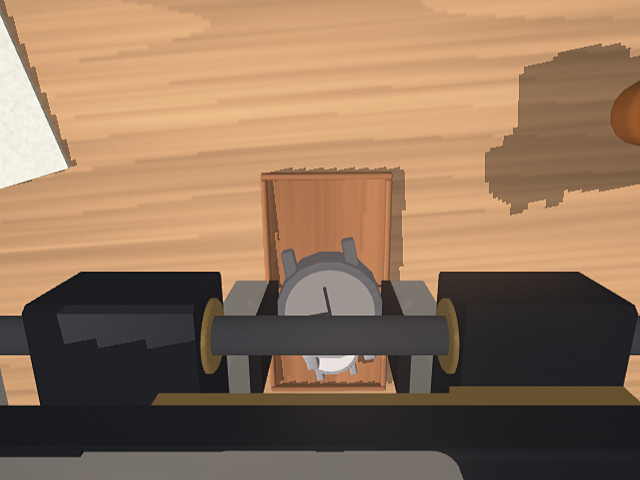

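The case is held level, glass up, over the empty compartment. I'll lower it gently.

```bash
python3 -m pendant '[[[0,0,-30,0,0,0],[0,0,-60,0,0,0],[0,0,-80,0,0,0],[0,0,-93,0,0,0],[0,0,-100,0,0,0],[0,0,-104,0,0,0],[0,0,-106,0,0,0],[0,0,-106,0,0,0],[0,0,-106,0,0,0]]]'; python3 -m pendant '[[[0,0,-1,0,0,0],[0,0,-2,0,0,0],[0,0,-2,0,0,0]]]'; python3 -m pendant '[[[0,0,-0.7,0,0,0],[0,0,-1.4,0,0,0],[0,0,-1.4,0,0,0]]]'
```

```text
clock: 22.2
tool_pos: [0.519, 0.3022, 0.0175]
orientation: [-180.0, 0.0, -94.5]
force: [0.4, -0.0, -0.3]
opening: 0.0401
clock: 22.58
tool_pos: [0.5188, 0.3019, 0.0149]
orientation: [180.0, -0.0, -94.6]
force: [0.3, 0.4, -0.9]
opening: 0.0404
clock: 22.95
tool_pos: [0.5188, 0.3019, 0.0136]
orientation: [180.0, -0.0, -94.6]
force: [-1.0, -0.2, -0.9]
opening: 0.0407
```

```bash
python3 -m pendant '[[[0,0,-0.6,0,0,0],[0,0,-0.6,0,0,0]]]'; python3 -m pendant '[[[0,0,-0.6,0,0,0],[0,0,-0.6,0,0,0]]]'
```

```text
clock: 23.2
tool_pos: [0.5189, 0.302, 0.0135]
orientation: [-180.0, 0.0, -94.5]
force: [-1.7, -0.4, 3.8]
opening: 0.0406
clock: 23.45
tool_pos: [0.5189, 0.302, 0.0134]
orientation: [-180.0, 0.0, -94.5]
force: [-3.9, -1.0, 10.6]
opening: 0.0409
```

Contact with the floor (10 N). I'll release and rise.

```bash
python3 -m pendant '[[[0,0,0.6,0,0,0],[0,0,0.6,0,0,0],[0,0,0.6,0,0,0],[0,0,0.6,0,0,0]]]' -0.4; python3 -m pendant '[[[0,0,5,0,0,0],[0,0,20,0,0,0],[0,0,50,0,0,0],[0,0,100,0,0,0],[-30,40,150,0,0,0],[-60,80,170,0,0,0],[-60,80,170,0,0,0],[-60,80,170,0,0,0]]]'; python3 pin.py 9.png 2>/dev/null
python3 - <<'E'
from h import *
o=get_obs(); print(o['tool_pos'],o['force'],o['clock'])
out=[]
for n in('scene','side'):
    s=snap(n); W=cloud(s)
    m=(W[...,2]>.0145)&(W[...,2]<.03)&(W[...,0]>.38)&(W[...,0]<.62)&(W[...,1]>.2)&(W[...,1]<.4)
    k,l,st,c=cv2.connectedComponentsWithStats(m.astype(np.uint8))
    for i in range(1,k):
        if st[i,4]>40: print(n,st[i,4],[np.round(x,3) for x in cv2.minAreaRect(W[l==i][:,:2].astype(np.float32))],np.median(W[l==i][:,2]))
    mb=(W[...,2]>.058)&(W[...,2]<.076)&(np.hypot(W[...,0]-.5855,W[...,1]+.0038)<.06); p=W[mb]; 
    print('bar',cv2.minAreaRect(p[:,:2].astype(np.float32)),np.median(p[:,2]))
    b=s['pixels'][130:310,230:500] if n=='scene' else s['pixels'][130:310,160:430]
    out.append(cv2.resize(b,(800,533))[::1]) 
cv2.imwrite('pics/end.png',cv2.resize(np.hstack(out),(800,266))[...,::-1])
E
```

```text
clock: 23.95
tool_pos: [0.5188, 0.302, 0.0129]
orientation: [180.0, -0.0, -94.6]
force: [-0.3, -0.4, -0.4]
opening: 0.0614
clock: 24.95
tool_pos: [0.4585, 0.382, 0.1837]
orientation: [-180.0, 0.0, -94.5]
force: [0.3, -0.0, 0.6]
opening: 0.0611
scene strap x range [-0.0161  0.1202] pin 38 0.1006
side strap x range [-0.03    0.0802] pin 0 nan
[0.45890239 0.38097637 0.18269336] [ 0.50696235 -0.20732752 -0.72944482] 25.05
scene 258 [array([0.441, 0.305]), array([0.053, 0.043]), np.float64(5.116)] 0.020401164528763005
scene 294 [array([0.519, 0.301]), array([0.052, 0.044]), np.float64(5.27)] 0.020384481389883913
bar ((0.5870749354362488, -0.0028334371745586395), (0.11092092096805573, 0.019642747938632965), 85.43856048583984) 0.07055238337862146
side 253 [array([0.517, 0.3  ]), array([0.051, 0.044]), np.float64(6.671)] 0.02097653091631957
side 266 [array([0.44 , 0.305]), array([0.051, 0.042]), np.float64(8.658)] 0.02091941090644489
bar ((0.5843901634216309, -0.005298972129821777), (0.018773695454001427, 0.10951048880815506), 2.530146360397339) 0.07179429805672494
```

View pics/end.png

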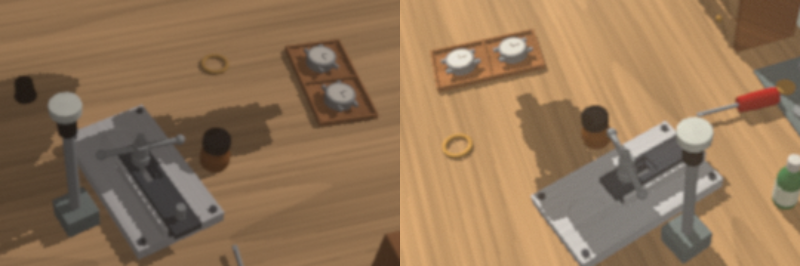

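The case lies glass up in the empty compartment at the same height as the finished one, the strap is back about 25 mm, and the nut is up about 5 mm. I'm handing it in.

```bash
python3 -c "
from plant import *
close_job()"
```

```text
the job is handed in; nothing more can be done
```

The watch case is out of its fixture and lying glass up in the tray's empty compartment. I handed the job in at about 25 s on the robot's clock; no verdict is reported.

**What I did**
- **Nudge:** I pushed the bar about 0.35 rad clockwise. It yielded at roughly 7 N, and I held it there for 0.8 s.
- **Unscrewing:** I turned the nut to about 3.0 rad in two strokes, one on each ball, so the gripper kept away from the dial stand. The highest force reading after any move was about 9 N, against the 45 N limit.
- **Strap:** I pushed it back by its pin, then gripped the case by its round sides.
- **Placing:** I lowered the case until it touched the tray floor with about 10 N, then let go and moved the arm clear.

**Last checks**
- **Case:** It is at about (0.518, 0.301), within 2 mm of the compartment's centre. Its top is level with the finished case's in both camera views.
- **Strap:** The scene camera shows its pin about 25 mm back; the side camera could not see the pin.
- **Nut:** It stands about 5 mm up, which fits 3 rad. Bar-angle readings varied by a few degrees between views, well above the 2.4 rad limit.
- **Other things:** The finished case is where it was, to within 1 mm. The jar, bezel, loupe, driver and oil looked undisturbed, but I did not measure them again. The spanner was outside the last picture, and the arm never went near it.

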